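# Put the round kiln posts away in the caddy by height

## Robot

A 6-joint arm with a two-finger parallel gripper is mounted at the origin on the work surface. World frame = base frame: x ahead of the robot, y to its left, z up, the work surface at z = 0. Lengths are in m, angles in rad, forces in N, time in s.
With the tool pointing down it reaches from about 0.225 to 0.875 m from the base axis. Payload 3.4 kg.
Tool frame: the origin (TCP) lies between the finger pads; the fingertips stand 11 mm ahead of it and the grasp point (between the pads) lies 8 mm behind it; z points along the fingers, y is the line along which they close (so a half turn about z gives the same grasp; the last joint's range is limited). The gripper opens to 85 mm and grips with 20 to 120 N. Pads are 22 mm wide; open, the fingers measure 114 mm over their backs; the gripper's body (76 mm by 85 mm) begins 54 mm behind the grasp point. The pads swing forward as they close: fully open they stand 13 mm farther back than shut.
Start: joints at [1.105, 0.276, 1.505, -0, 1.361, -0.121], TCP at [0.194, 0.541, 0.242] pointing down, gripper open.
Joint ranges: [-2.89, 2.89], [-0.75, 2.08], [0.22, 2.7], [-1.18, 4.32], [0.11, 2.71], [-2.7, 2.7]. Speed limits (rad/s): [2.57, 2.57, 3.14, 3.14, 3.14, 3.14].

## Interface

Orientations are given as a unit quaternion [w, x, y, z].
In Python, from rig import sensors, eyes, manip gives the robot as it stands.
- The arm moves only by the tool drive_tool, never from a script. Its argument "deltas" is a list of rows, each an object with "linear": the shift along the world's x, y, z in mm, a list of three; "twist": the turn about the world's z in degrees; "claw": the opening, from 0 (shut) to 1 (fully open). In form: [{"linear": [tx, ty, tz], "twist": twist, "claw": claw}, ...]. A call has 1 to 12 rows; each row is the pose to reach, as a shift and turn from the pose commanded when the call began; what a row does not reach only later rows make up. A row lasts 1/12 s, in which the tool goes at most 41.7 mm and 7.16 degrees, less where a joint would pass 70% of its speed; a pose out of reach is approached as far as the arm can. A call with a gripper value outside its range is refused whole. The fingers move at their own pace and stop on an object; "squeeze" is the grip in N (left out, the last holds). Time passes only in rows, so rows that repeat a pose let the fingers close. It gives the time, the measured TCP pose, the force, the opening and the grip force at its end, in the units of the state.
- sensors.get_state(): the state, without advancing time (a new reading comes with each control period).
- eyes.get_image(name): name is "side" or "top" or "wrist"; returns the picture (400x640x3 uint8, red, green, blue); there is no depth.
- eyes.camera_model(name): a dict with "intrinsics" (3x3 intrinsics, pixels), "R" (3x3) and "t" (3): a world point X has camera coordinates R X + t. Camera axes: x right, y down, z forward; pixel columns grow to the right and rows downward; lengths in m; the calibration is good to about 2 mm. A picture is of the moment at which its call begins: read the wrist's pose just before it. camera_model takes no time and is no camera call; for the wrist camera it gives the pose at the moment of the call.
- manip.sign_off(): hands the job in; it is judged then, once.
The state is a dict: "clock": time; "qpos": joint angles; "qd": joint speeds; "effort": joint torques, N m; "position": TCP position; "ee_rot": TCP orientation; "contact_force": force on the tool from outside, world axes, zero at the start; "moment": the same for the moment, N m; "width": finger opening in m; "gripper_force": force on a finger pad.
Only numpy, scipy, OpenCV 4.12 (cv2) and the standard library are available. Lean on these libraries where they do the work, as an engineer would, in place of code of your own. Each camera call takes 0.05 s, during which the arm holds its last target. There are 200 camera calls.

## Task

Put the four round kiln posts away in the wooden caddy, standing upright on its floor, one to a bay, in order of height: the shortest in the bay beside the pull handle, rising to the tallest at the other end. Set each down rather than dropping it, and leave the two square posts, the glaze bottle and the bowl where they stand.

Things in the scene. Friction and masses are not known exactly. Their poses are not given: they have to be found in the camera images.
- round_post_50: Shortest of the four round kiln posts: upright cream fireclay cylinder, 40 mm diameter, 50 mm tall, about 100 g, solid but with a dark 20 mm dot (looks like a bore) on its flat top. Loose, stands on the table to the robot's right. Origin: centre of its underside; z up along its axis.
- round_post_68: Second shortest of the four round kiln posts: upright cream fireclay cylinder, 40 mm diameter, 68 mm tall, about 136 g, solid but with a dark 20 mm dot (looks like a bore) on its flat top. Loose, stands on the table to the robot's right. Origin: centre of its underside; z up along its axis.
- round_post_86: Second tallest of the four round kiln posts: upright cream fireclay cylinder, 40 mm diameter, 86 mm tall, about 172 g, solid but with a dark 20 mm dot (looks like a bore) on its flat top. Loose, stands on the table to the robot's right. Origin: centre of its underside; z up along its axis.
- round_post_104: Tallest of the four round kiln posts: upright cream fireclay cylinder, 40 mm diameter, 104 mm tall, about 208 g, solid but with a dark 20 mm dot (looks like a bore) on its flat top. Loose, stands on the table to the robot's right. Origin: centre of its underside; z up along its axis.
- square_post_68: Look-alike that stays where it is: square kiln post of the same cream fireclay with the same dark dot on top, 40 x 40 mm, 68 mm tall, loose, upright among the round ones, any yaw. Origin: centre of its underside; z up.
- square_post_86: Look-alike that stays where it is: square kiln post of the same cream fireclay with the same dark dot on top, 40 x 40 mm, 86 mm tall, loose, upright among the round ones, any yaw. Origin: centre of its underside; z up.
- caddy: Low open pale wooden caddy, left, fixed, any yaw: 272 (x) x 74 (y) x 26 mm high. Walls and 3 dividers 8 mm thick, all 26 mm high; floor 8 mm thick. Four bays in a row along x, each 58 x 58 mm inside, 18 mm deep, centred at x = -99, -33, 33, 99 mm, y = 0. Dark steel loop handle sticks out 43 mm from the -x end only, 9 to 19 mm above the table, so the bay at x = -99 is beside it. Origin: centre of underside; z up.
- glaze_bottle: Bystander: loose closed terracotta-coloured glaze bottle, 64 mm diameter, 150 mm tall, beyond the posts. Origin: centre of its underside; z up.
- bowl: Bystander: loose blue ceramic bowl, 90 mm across the rim, 45 mm high, beyond the posts. Origin: centre of its underside; z up.
Not all that is in view belongs to the job. Leave any green look-alike of the round_post_68 alone.

How it is judged:
By the outcome, as a careful person would: the job done as asked, in the order asked, and still so for the second after the job is handed in, with the robot touching nothing.
It also fails if it takes over 112 s, if anything falls off the work surface, if the arm or the gripper's body presses on something with over 40 N, if the wrist force passes 120 N, or if a joint passes its speed limit or range.

## Working session

There is one attempt and no reset: what is moved stays moved. The work goes in short steps, Python scripts to look and compute and a tool call to move; the robot and the scene stay as the last step left them, time stands still between calls to the robot, and variables do not carry over. Pictures are saved under pics/ and viewed, at most 14 in all, crops included, and the job is handed in when it is done.

Besides the shell and the picture viewer there is one more tool, called after "Emit:" in YAML: its name, and indented under it one key for each argument. drive_tool: Moves the arm, as the interface text tells. Its arguments: {"type":"object","properties":{"deltas":{"type":"array","items":{"type":"object","properties":{"linear":{"type":"array","items":{"type":"number"}},"twist":{"type":"number"},"claw":{"type":"number"}}}},"squeeze":{"type":"number"}},"required":["deltas"]}

```bash
mkdir -p pics
python3 - <<'E'
from rig import sensors, eyes, manip
import cv2
for n in("top","side"):
    im=eyes.get_image(n); cv2.imwrite(f"pics/{n}0.png",im[:,:,::-1])
    m=eyes.camera_model(n); print(n,m)
s=sensors.get_state(); print(s)
E
```

```text
top {'intrinsics': array([[365.11388316,   0.        , 319.80809679],
       [  0.        , 365.11388316, 205.68542578],
       [  0.        ,   0.        ,   1.        ]]), 'R': array([[ 0.00393997, -0.99942296,  0.03373745],
       [-0.99512835, -0.00724207, -0.09832154],
       [ 0.09850914, -0.03318571, -0.99458266]]), 't': array([-0.08760469,  0.60602262,  0.70700652])}
side {'intrinsics': array([[509.19936224,   0.        , 320.50462873],
       [  0.        , 509.19936224, 189.09674301],
       [  0.        ,   0.        ,   1.        ]]), 'R': array([[-0.71313868, -0.70083749,  0.01612541],
       [-0.41449827,  0.40299947, -0.81595503],
       [ 0.56535335, -0.58857305, -0.57789044]]), 't': array([0.37147744, 0.30353538, 0.62446503])}
{'clock': 0.1, 'qpos': array([ 1.10499610e+00,  2.76526175e-01,  1.50601506e+00,  9.18502432e-06,
        1.36072382e+00, -1.21001101e-01]), 'qd': array([ 1.93378761e-04, -5.28018695e-05, -2.56566491e-03,  1.49000931e-03,
        3.03286459e-04, -8.69299780e-04]), 'effort': array([ 1.09785142e-03, -4.17698085e+01, -2.46404940e+01, -1.28574343e-04,
        5.76993494e-03,  3.56074764e-06]), 'position': array([0.19414663, 0.54073791, 0.241526  ]), 'ee_rot': array([-2.46134765e-04,  1.71547718e-01,  9.85175457e-01, -7.99164236e-04]), 'contact_force': array([ 0.10309129, -0.08299906,  0.90756196]), 'moment': array([0.04283646, 0.02739532, 0.03765706]), 'gripper_force': 0.0, 'width': 0.08549066628853229}
```

View pics/top0.png

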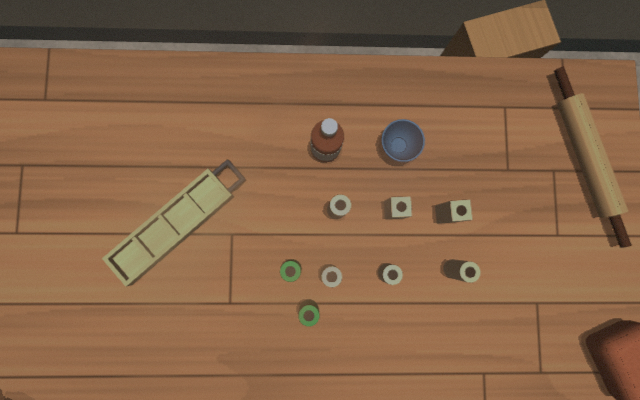

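View pics/side0.png

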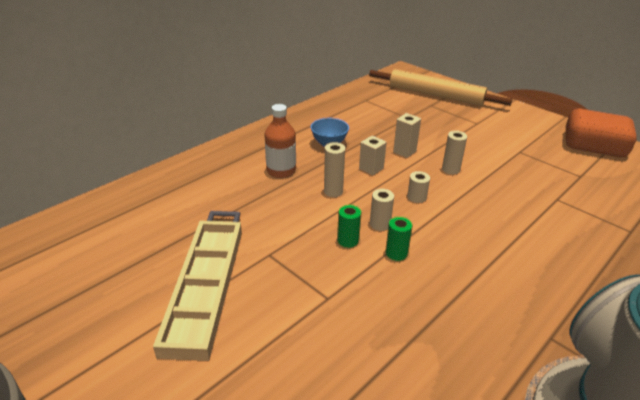

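The top view shows the caddy at the left with its handle at (228,178), and four round posts at (340,206), (332,277), (393,274) and (470,272). The squares are at (401,207) and (460,211), and the green look-alikes at (290,271) and (309,316). In the side view the round posts' tops are at (334,149), (382,196), (419,178) and (456,136). I'll enlarge both to confirm the matches and read off pixels.

Run:
```python
import cv2,numpy as np
a=cv2.imread("pics/top0.png"); b=cv2.imread("pics/side0.png")
c=cv2.resize(a[185:335,275:495],None,fx=3.6,fy=3.6,interpolation=cv2.INTER_CUBIC)
d=cv2.resize(a[150:300,90:260],None,fx=4,fy=4,interpolation=cv2.INTER_CUBIC)
e=cv2.resize(b[100:270,310:480],None,fx=3.5,fy=3.5,interpolation=cv2.INTER_CUBIC)
for n,i in(("c_posts",c),("c_caddy",d),("c_side",e)): cv2.imwrite(f"pics/{n}.png",i);print(i.shape)
```

```text
(540, 792, 3)
(600, 680, 3)
(595, 595, 3)
```

View pics/c_posts.png

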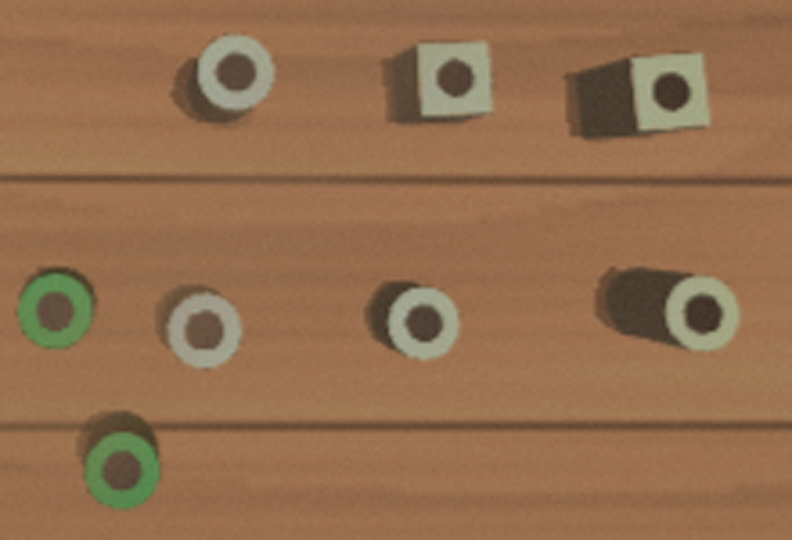

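View pics/c_caddy.png

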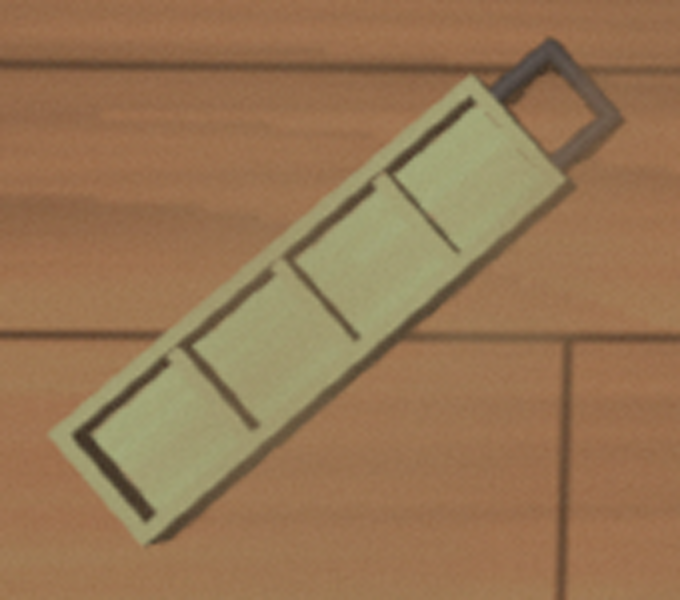

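View pics/c_side.png

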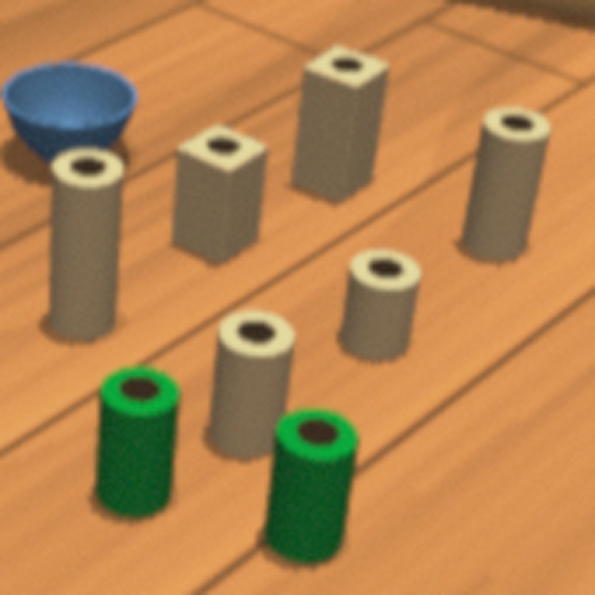

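The crops agree. By side-view height, cream round 104 is at top (340,205), 68 at (332,277), 50 at (393,275) and 86 at (470,272). The cream tops at (401,207) and (461,210) are square and the other two are green, so none of those four is wanted. Next I'll triangulate with both cameras and fit the caddy.

```bash
cat > h.py <<'E'
import numpy as np, cv2
from scipy.optimize import least_squares
from rig import eyes, sensors
T,S=eyes.camera_model("top"),eyes.camera_model("side")
def ray(m,uv):
    d=m["R"].T@np.linalg.solve(m["intrinsics"],[uv[0],uv[1],1]); return -m["R"].T@m["t"],d
def onz(m,uv,z):
    o,d=ray(m,uv); return o+d*(z-o[2])/d[2]
def tri(ps):
    A=[];b=[]
    for m,uv in ps:
        o,d=ray(m,uv);d=d/np.linalg.norm(d);P=np.eye(3)-np.outer(d,d);A.append(P);b.append(P@o)
    return np.linalg.lstsq(np.vstack(A),np.hstack(b),rcond=None)[0]
def proj(m,X):
    p=(m["R"]@np.asarray(X).T).T+m["t"]; p=p@m["intrinsics"].T; return p[:,:2]/p[:,2:]
cr=lambda p,s,off:(np.array(p)+.5)/s-.5+off
E
python3 - <<'E'
from h import *
top=dict(r104=(236,71),r68=(204,330),r50=(424,323),r86=(703,314),s68=(455,78),s86=(671,91),g1=(55,311),g2=(122,470))
sid=dict(r104=(88,166),r68=(256,331),r50=(385,268),r86=(517,123),s68=(222,146),s86=(347,65),g1=(140,389),g2=(318,433))
H=dict(r104=.104,r68=.068,r50=.05,r86=.086,s68=.068,s86=.086,g1=.068,g2=.068)
for k in top:
    a=cr(top[k],3.6,(275,185));b=cr(sid[k],3.5,(310,100))
    print(k,'tri',tri([(T,a),(S,b)]).round(4),'top@h',onz(T,a,H[k]).round(4)[:2],'side@h',onz(S,b,H[k]).round(4)[:2])
c=cr([(472,75),(575,182),(150,545),(50,435)],4,(90,150))
L=np.array([[-.136,.037],[-.136,-.037],[.136,-.037],[.136,.037]])
def f(p,hand):
    R=np.array([[np.cos(p[2]),-np.sin(p[2])],[np.sin(p[2]),np.cos(p[2])]])
    Q=L.copy(); Q[:,1]*=hand
    return (proj(T,np.c_[Q@R.T+p[:2],np.full(4,.026)])-c).ravel()
W=np.array([onz(T,x,.026)[:2] for x in c]);print(W.round(4),np.linalg.norm(W-np.roll(W,-1,0),axis=1).round(4))
for h in(1,-1):
  for y0 in(-2,0,2,3.5):
    r=least_squares(f,[*W.mean(0),y0],args=(h,))
    if r.cost<50: print(h,r.x.round(4),np.degrees(r.x[2]),r.fun.round(2)); break
y=r.x if r.cost<50 else r.x
E
```

```text
r104 tri [ 0.6018 -0.1188  0.106 ] top@h [ 0.602 -0.119] side@h [ 0.6041 -0.1214]
r68 tri [ 0.4694 -0.105   0.0705] top@h [ 0.4691 -0.1052] side@h [ 0.4714 -0.1078]
r50 tri [ 0.4716 -0.225   0.0521] top@h [ 0.4713 -0.2256] side@h [ 0.4735 -0.2276]
r86 tri [ 0.4795 -0.3618  0.088 ] top@h [ 0.4792 -0.3629] side@h [ 0.4814 -0.365 ]
s68 tri [ 0.6029 -0.2395  0.0699] top@h [ 0.6028 -0.2403] side@h [ 0.6053 -0.2418]
s86 tri [ 0.5949 -0.3494  0.0876] top@h [ 0.595  -0.3501] side@h [ 0.5967 -0.352 ]
g1 tri [ 0.4791 -0.0272  0.0697] top@h [ 0.4788 -0.0272] side@h [ 0.4806 -0.0288]
g2 tri [ 0.3978 -0.0628  0.0691] top@h [ 0.3976 -0.0628] side@h [ 0.3985 -0.064 ]
[[0.6817 0.1445]
 [0.6273 0.091 ]
 [0.4464 0.2927]
 [0.4997 0.3441]] [0.0764 0.271  0.074  0.2702]
-1 [ 0.5638  0.218  -3.9745] -227.719817303445 [ 1.1  -0.45 -0.77 -0.33 -0.57  0.75  0.27 -0.02]
```

All heights triangulate within 2 mm, and the caddy fits with a residual of about 1 px. I'll use a tool yaw across the caddy (twist −28°) throughout, which clears all neighbours. First up is round_post_50, at about (472,−226).

Emit:
drive_tool:
  deltas:
    - {"linear":[14,-37,0],"twist":-7,"claw":1}
    - {"linear":[28,-75,0],"twist":-14,"claw":1}
    - {"linear":[42,-113,0],"twist":-21,"claw":1}
    - {"linear":[55,-151,0],"twist":-28,"claw":1}
    - {"linear":[69,-190,0],"twist":-28,"claw":1}
    - {"linear":[83,-229,0],"twist":-28,"claw":1}
    - {"linear":[97,-268,0],"twist":-28,"claw":1}
    - {"linear":[111,-307,0],"twist":-28,"claw":1}
    - {"linear":[125,-346,0],"twist":-28,"claw":1}
    - {"linear":[139,-384,0],"twist":-28,"claw":1}
    - {"linear":[153,-422,0],"twist":-28,"claw":1}
    - {"linear":[166,-460,0],"twist":-28,"claw":1}
  squeeze: 40

```text
clock: 1.1
position: [0.3603, 0.0793, 0.2423]
ee_rot: [0.0, 0.405, 0.914, 0.0]
contact_force: [1.2, -0.5, 0.2]
width: 0.0853
gripper_force: 0.0
```

Emit:
drive_tool:
  deltas:
    - {"linear":[14,-38,0],"twist":0,"claw":1}
    - {"linear":[28,-76,0],"twist":0,"claw":1}
    - {"linear":[42,-114,0],"twist":0,"claw":1}
    - {"linear":[56,-152,0],"twist":0,"claw":1}
    - {"linear":[70,-190,0],"twist":0,"claw":1}
    - {"linear":[84,-228,0],"twist":0,"claw":1}
    - {"linear":[98,-267,0],"twist":0,"claw":1}
    - {"linear":[112,-305,-5],"twist":0,"claw":1}
    - {"linear":[112,-305,-40],"twist":0,"claw":1}
    - {"linear":[112,-305,-80],"twist":0,"claw":1}
    - {"linear":[112,-305,-100],"twist":0,"claw":1}
    - {"linear":[112,-305,-100],"twist":0,"claw":1}

```text
clock: 2.1
position: [0.4687, -0.222, 0.1372]
ee_rot: [-0.006, 0.405, 0.914, 0.001]
contact_force: [-0.9, 0.6, 0.0]
width: 0.0857
gripper_force: 0.0
```

Run:
```python
from h import *
m=eyes.camera_model("wrist"); im=eyes.get_image("wrist"); cv2.imwrite("pics/w1.png",im[:,:,::-1])
print(sensors.get_state()["position"], proj(m,np.array([[.472,-.226,.05]])))
np.savez("w1.npz",**m)
```

```text
[ 0.47057657 -0.2228803   0.13991055] [[319.87477069 219.65863185]]
```

View pics/w1.png

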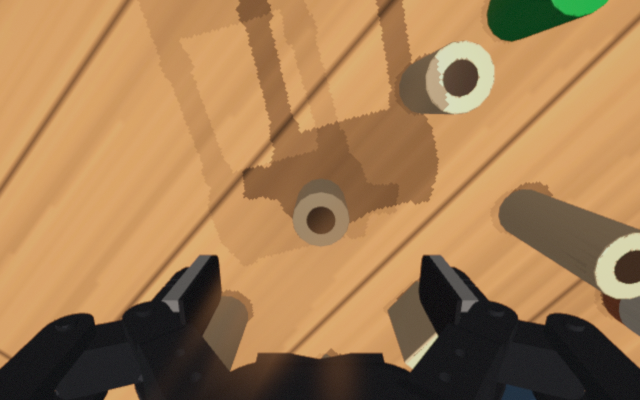

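The wrist view shows the post_50 dot at (320,220), against a predicted (319.9,219.7), so the position is confirmed. Descending and gripping.

Emit:
drive_tool:
  deltas:
    - {"linear":[0,-2,-30],"twist":0,"claw":1}
    - {"linear":[0,-2,-65],"twist":0,"claw":1}
    - {"linear":[0,-2,-95],"twist":0,"claw":1}
    - {"linear":[0,-2,-108],"twist":0,"claw":1}
    - {"linear":[0,-2,-108],"twist":0,"claw":1}
    - {"linear":[0,-2,-108],"twist":0,"claw":0.6}
    - {"linear":[0,-2,-108],"twist":0,"claw":0.3}
    - {"linear":[0,-2,-108],"twist":0,"claw":0.3}
    - {"linear":[0,-2,-108],"twist":0,"claw":0.3}
    - {"linear":[0,-2,-108],"twist":0,"claw":0.3}
  squeeze: 40

```text
clock: 2.98
position: [0.4736, -0.2266, 0.0363]
ee_rot: [0.002, 0.405, 0.914, -0.0]
contact_force: [-1.0, 0.7, 5.8]
width: 0.0391
gripper_force: 39.7
```

Emit:
drive_tool:
  deltas:
    - {"linear":[0,0,15],"twist":0,"claw":0.3}
    - {"linear":[0,0,50],"twist":0,"claw":0.3}
    - {"linear":[0,0,90],"twist":0,"claw":0.3}
    - {"linear":[5,12,125],"twist":0,"claw":0.3}
    - {"linear":[19,45,140],"twist":0,"claw":0.3}
    - {"linear":[34,80,140],"twist":0,"claw":0.3}
    - {"linear":[49,116,140],"twist":0,"claw":0.3}
    - {"linear":[64,152,140],"twist":0,"claw":0.3}
    - {"linear":[80,188,140],"twist":0,"claw":0.3}
    - {"linear":[95,224,140],"twist":0,"claw":0.3}
    - {"linear":[110,260,140],"twist":0,"claw":0.3}
    - {"linear":[126,296,140],"twist":0,"claw":0.3}

```text
clock: 3.98
position: [0.5986, 0.0721, 0.1754]
ee_rot: [0.001, 0.405, 0.914, 0.0]
contact_force: [0.8, -0.4, -0.8]
width: 0.0387
gripper_force: 40.6
```

Emit:
drive_tool:
  deltas:
    - {"linear":[12,28,0],"twist":0,"claw":0.3}
    - {"linear":[24,56,0],"twist":0,"claw":0.3}
    - {"linear":[31,73,0],"twist":0,"claw":0.3}
    - {"linear":[32,75,-20],"twist":0,"claw":0.3}
    - {"linear":[32,75,-50],"twist":0,"claw":0.3}
    - {"linear":[32,75,-70],"twist":0,"claw":0.3}
    - {"linear":[32,75,-80],"twist":0,"claw":0.3}
    - {"linear":[32,75,-80],"twist":0,"claw":0.3}

```text
clock: 4.65
position: [0.6286, 0.145, 0.0922]
ee_rot: [-0.002, 0.405, 0.914, -0.001]
contact_force: [-0.2, -0.1, -1.5]
width: 0.0387
gripper_force: 40.6
```

Run:
```python
from h import *
m=eyes.camera_model("wrist"); im=eyes.get_image("wrist"); cv2.imwrite("pics/w2.png",im[:,:,::-1])
np.savez("w2.npz",**m)
print(sensors.get_state()["position"])
p=np.array([.5638,.218]);a=np.radians(132.3);u=np.array([np.cos(a),np.sin(a)]);v=np.array([-u[1],u[0]])
for x,y in((136,37),(136,-37),(-136,37),(-136,-37)):print(x,y,proj(m,np.array([[*(p+u*x/1e3+v*y/1e3),.026]])).round(1))
```

```text
[0.62989422 0.14509015 0.09395935]
136 37 [[ 238.4 -285.9]]
136 -37 [[ 408.1 -286.7]]
-136 37 [[265.7 277. ]]
-136 -37 [[378.8 277.1]]
```

View pics/w2.png

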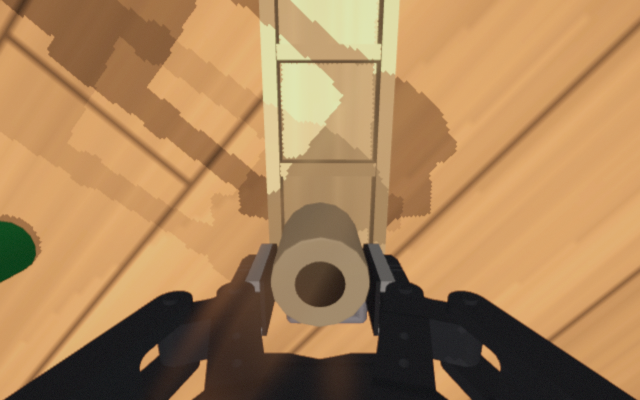

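The wrist view shows the caddy rim centred near column 329 at rows 0–150, while the model says about 322. That's a few mm across the caddy, so I'll enlarge it to refine.

Run:
```python
import cv2
a=cv2.imread("pics/w2.png"); cv2.imwrite("pics/c_w2.png",cv2.resize(a[0:230,225:435],None,fx=2.6,fy=2.6,interpolation=cv2.INTER_CUBIC))
```

```text
(no output)
```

View pics/c_w2.png

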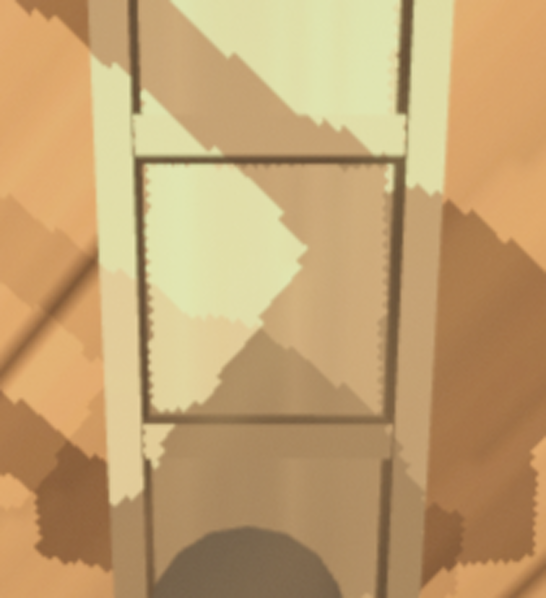

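Run:
```python
from h import *
m=dict(np.load("w2.npz"))
L=np.array([[-4,29],[-4,-29],[-62,29],[-62,-29],[4,29],[4,-29],[-70,29],[-70,-29]])/1e3
uv=cr([(134,157),(405,157),(144,422),(392,422),(132,114),(407,114),(146,459),(389,459)],2.6,(225,0))
LT=np.array([[-136,-37],[-136,37],[136,37],[136,-37]])/1e3
# top image corner order: handle-end corners then far end, matched to fit hand -1
ct=cr([(472,75),(575,182),(150,545),(50,435)],4,(90,150))
def R(t): return np.array([[np.cos(t),-np.sin(t)],[np.sin(t),np.cos(t)]])
f=lambda p:(proj(m,np.c_[L@R(p[2]).T+p[:2],np.full(8,.026)])-uv).ravel()
r=least_squares(f,[.5638,.218,np.radians(132.3)]);print(r.x.round(4),np.degrees(r.x[2]).round(2),r.fun.round(1))
u=R(r.x[2])[:,0]
for d in(-99,-33,33,99):print(d,(r.x[:2]+u*d/1e3).round(4))
g=lambda p:(proj(T,np.c_[LT@R(p[2]).T+p[:2],np.full(4,.026)])-ct).ravel()
print(g(r.x).round(1))
# tool axis image: post top centre
print(onz(m,(320,284),.094-.0363+.05).round(4), sensors.get_state()["position"])
```

```text
[0.5658 0.2204 2.309 ] 132.3 [-0.8 -1.4  0.8 -1.4 -1.2  1.9  1.   1.9 -0.6 -0.7  0.8 -0.8 -1.5  0.9
  1.6  0.9]
-99 [0.6324 0.1472]
-33 [0.588 0.196]
33 [0.5436 0.2448]
99 [0.4992 0.2937]
[-0.1 -1.4 -1.9 -1.3 -1.7 -0.3 -0.9 -1. ]
[0.6269 0.1468 0.1077] [0.62989422 0.14509015 0.09395935]
```

Emit:
drive_tool:
  deltas:
    - {"linear":[3,1,-5],"twist":0,"claw":0.3}
    - {"linear":[3,1,-20],"twist":0,"claw":0.3}
    - {"linear":[3,1,-35],"twist":0,"claw":0.3}
    - {"linear":[3,1,-43],"twist":0,"claw":0.3}
    - {"linear":[3,1,-46],"twist":0,"claw":0.3}
    - {"linear":[3,1,-48],"twist":0,"claw":0.3}
    - {"linear":[3,1,-48],"twist":0,"claw":0.3}

```text
clock: 5.28
position: [0.634, 0.1462, 0.0469]
ee_rot: [0.001, 0.405, 0.914, 0.0]
contact_force: [0.2, -0.5, -1.0]
width: 0.0389
gripper_force: 40.6
```

Emit:
drive_tool:
  deltas:
    - {"linear":[0,0,-1],"twist":0,"claw":0.3}
    - {"linear":[0,0,-2],"twist":0,"claw":0.3}
    - {"linear":[0,0,-2],"twist":0,"claw":0.3}
    - {"linear":[0,0,-2],"twist":0,"claw":0.3}

```text
clock: 5.62
position: [0.6335, 0.1462, 0.0447]
ee_rot: [0.0, 0.405, 0.914, 0.0]
contact_force: [-0.1, 0.1, -1.1]
width: 0.039
gripper_force: 40.6
```

Emit:
drive_tool:
  deltas:
    - {"linear":[0,0,-1],"twist":0,"claw":0.3}
    - {"linear":[0,0,-2],"twist":0,"claw":0.3}
    - {"linear":[0,0,-2],"twist":0,"claw":0.3}
    - {"linear":[0,0,-2],"twist":0,"claw":0.3}

```text
clock: 5.95
position: [0.6336, 0.1463, 0.0444]
ee_rot: [0.001, 0.405, 0.914, 0.0]
contact_force: [-2.9, 0.1, 7.8]
width: 0.0387
gripper_force: 41.6
```

Emit:
drive_tool:
  deltas:
    - {"linear":[0,0,0],"twist":0,"claw":0.5}
    - {"linear":[0,0,0],"twist":0,"claw":0.65}
    - {"linear":[0,0,0],"twist":0,"claw":0.75}
    - {"linear":[0,0,1],"twist":0,"claw":0.75}
    - {"linear":[0,0,15],"twist":0,"claw":0.75}
    - {"linear":[0,0,45],"twist":0,"claw":0.75}
    - {"linear":[0,0,80],"twist":0,"claw":1}
    - {"linear":[0,0,115],"twist":0,"claw":1}
    - {"linear":[-10,-15,140],"twist":0,"claw":1}
    - {"linear":[-31,-48,145],"twist":0,"claw":1}
    - {"linear":[-52,-81,145],"twist":0,"claw":1}
    - {"linear":[-73,-114,145],"twist":0,"claw":1}

```text
clock: 6.95
position: [0.56, 0.0314, 0.1881]
ee_rot: [0.001, 0.404, 0.915, 0.0]
contact_force: [-1.1, -0.6, -0.6]
width: 0.0855
gripper_force: 0.0
```

Emit:
drive_tool:
  deltas:
    - {"linear":[-21,-33,0],"twist":0,"claw":1}
    - {"linear":[-43,-66,0],"twist":0,"claw":1}
    - {"linear":[-64,-99,0],"twist":0,"claw":1}
    - {"linear":[-83,-128,0],"twist":0,"claw":1}
    - {"linear":[-90,-138,-15],"twist":0,"claw":1}
    - {"linear":[-90,-138,-50],"twist":0,"claw":1}
    - {"linear":[-90,-138,-85],"twist":0,"claw":1}
    - {"linear":[-90,-138,-115],"twist":0,"claw":1}
    - {"linear":[-90,-138,-133],"twist":0,"claw":1}
    - {"linear":[-90,-138,-136],"twist":0,"claw":1}
    - {"linear":[-90,-138,-136],"twist":0,"claw":1}

```text
clock: 7.87
position: [0.4696, -0.1056, 0.0503]
ee_rot: [-0.001, 0.405, 0.914, -0.0]
contact_force: [0.5, -0.1, -0.3]
width: 0.0853
gripper_force: 0.0
```

Emit:
drive_tool:
  deltas:
    - {"linear":[0,0,0],"twist":0,"claw":0.6}
    - {"linear":[0,0,0],"twist":0,"claw":0.3}
    - {"linear":[0,0,0],"twist":0,"claw":0.3}
    - {"linear":[0,0,0],"twist":0,"claw":0.3}
    - {"linear":[0,0,0],"twist":0,"claw":0.3}

```text
clock: 8.28
position: [0.4713, -0.1061, 0.0527]
ee_rot: [0.001, 0.405, 0.914, 0.0]
contact_force: [-0.4, 0.5, 5.7]
width: 0.0388
gripper_force: 39.8
```

Emit:
drive_tool:
  deltas:
    - {"linear":[0,0,15],"twist":0,"claw":0.3}
    - {"linear":[0,0,50],"twist":0,"claw":0.3}
    - {"linear":[0,0,88],"twist":0,"claw":0.3}
    - {"linear":[5,12,120],"twist":0,"claw":0.3}
    - {"linear":[18,46,130],"twist":0,"claw":0.3}
    - {"linear":[32,82,130],"twist":0,"claw":0.3}
    - {"linear":[46,118,130],"twist":0,"claw":0.3}
    - {"linear":[60,154,130],"twist":0,"claw":0.3}
    - {"linear":[75,190,130],"twist":0,"claw":0.3}
    - {"linear":[89,226,130],"twist":0,"claw":0.3}
    - {"linear":[103,262,130],"twist":0,"claw":0.3}
    - {"linear":[114,290,130],"twist":0,"claw":0.3}

```text
clock: 9.28
position: [0.5849, 0.1873, 0.1815]
ee_rot: [0.0, 0.404, 0.915, 0.001]
contact_force: [0.2, -0.1, -1.5]
width: 0.0389
gripper_force: 40.7
```

Emit:
drive_tool:
  deltas:
    - {"linear":[4,11,0],"twist":0,"claw":0.3}
    - {"linear":[4,11,-15],"twist":0,"claw":0.3}
    - {"linear":[4,11,-45],"twist":0,"claw":0.3}
    - {"linear":[4,11,-70],"twist":0,"claw":0.3}
    - {"linear":[4,11,-75],"twist":0,"claw":0.3}
    - {"linear":[4,11,-75],"twist":0,"claw":0.3}

```text
clock: 9.78
position: [0.5865, 0.1944, 0.1045]
ee_rot: [-0.002, 0.405, 0.914, -0.002]
contact_force: [-0.4, 0.0, -0.6]
width: 0.0388
gripper_force: 40.7
```

Run:
```python
from h import *
im=eyes.get_image("wrist"); cv2.imwrite("pics/w3.png",im[:,:,::-1])
print(sensors.get_state()["position"])
```

```text
[0.58806317 0.1947108  0.10623206]
```

View pics/w3.png

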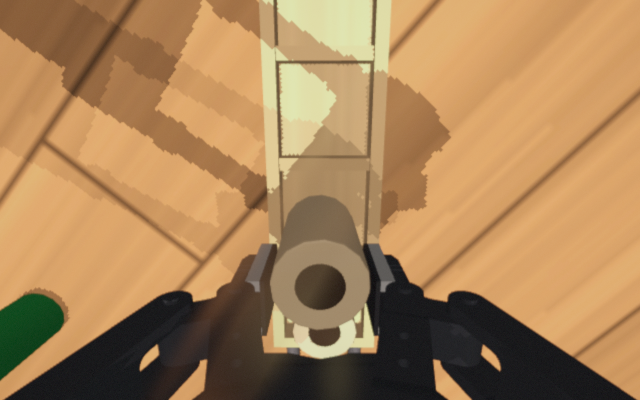

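The wrist view shows post_50 standing in its end bay (dot at (325,336)) and the caddy centreline at about column 325 against the held post at 320, which is within clearance. I'll shift 1 mm and lower.

Emit:
drive_tool:
  deltas:
    - {"linear":[1,1,-8],"twist":0,"claw":0.3}
    - {"linear":[1,1,-24],"twist":0,"claw":0.3}
    - {"linear":[1,1,-36],"twist":0,"claw":0.3}
    - {"linear":[1,1,-42],"twist":0,"claw":0.3}
    - {"linear":[1,1,-44],"twist":0,"claw":0.3}
    - {"linear":[1,1,-45],"twist":0,"claw":0.3}
    - {"linear":[1,1,-46],"twist":0,"claw":0.3}
    - {"linear":[1,1,-47],"twist":0,"claw":0.3}
    - {"linear":[1,1,-47],"twist":0,"claw":0.3}
    - {"linear":[1,1,-47],"twist":0,"claw":0.3}

```text
clock: 10.67
position: [0.5902, 0.1963, 0.0607]
ee_rot: [0.001, 0.405, 0.914, 0.001]
contact_force: [-1.7, -0.0, 5.2]
width: 0.0389
gripper_force: 41.1
```

Emit:
drive_tool:
  deltas:
    - {"linear":[0,0,0],"twist":0,"claw":0.5}
    - {"linear":[0,0,0],"twist":0,"claw":0.65}
    - {"linear":[0,0,0],"twist":0,"claw":0.75}
    - {"linear":[0,0,1],"twist":0,"claw":0.75}
    - {"linear":[0,0,15],"twist":0,"claw":0.75}
    - {"linear":[0,0,45],"twist":0,"claw":0.75}
    - {"linear":[0,0,80],"twist":0,"claw":1}
    - {"linear":[0,0,115],"twist":0,"claw":1}
    - {"linear":[-3,-17,138],"twist":0,"claw":1}
    - {"linear":[-10,-53,142],"twist":0,"claw":1}
    - {"linear":[-18,-91,142],"twist":0,"claw":1}
    - {"linear":[-26,-130,142],"twist":0,"claw":1}

```text
clock: 11.67
position: [0.5633, 0.0654, 0.2022]
ee_rot: [0.001, 0.404, 0.915, 0.0]
contact_force: [1.0, -0.3, -0.1]
width: 0.0855
gripper_force: 0.0
```

Emit:
drive_tool:
  deltas:
    - {"linear":[-8,-39,0],"twist":0,"claw":1}
    - {"linear":[-15,-78,0],"twist":0,"claw":1}
    - {"linear":[-23,-117,0],"twist":0,"claw":1}
    - {"linear":[-30,-156,0],"twist":0,"claw":1}
    - {"linear":[-38,-195,0],"twist":0,"claw":1}
    - {"linear":[-45,-234,0],"twist":0,"claw":1}
    - {"linear":[-53,-273,0],"twist":0,"claw":1}
    - {"linear":[-60,-312,0],"twist":0,"claw":1}
    - {"linear":[-68,-350,0],"twist":0,"claw":1}
    - {"linear":[-75,-388,0],"twist":0,"claw":1}
    - {"linear":[-81,-418,0],"twist":0,"claw":1}
    - {"linear":[-83,-430,-10],"twist":0,"claw":1}

```text
clock: 12.67
position: [0.4802, -0.3693, 0.1927]
ee_rot: [0.002, 0.406, 0.914, -0.002]
contact_force: [0.9, -0.6, 0.1]
width: 0.0853
gripper_force: 0.0
```

Emit:
drive_tool:
  deltas:
    - {"linear":[0,0,-25],"twist":0,"claw":1}
    - {"linear":[0,0,-60],"twist":0,"claw":1}
    - {"linear":[0,0,-95],"twist":0,"claw":1}
    - {"linear":[0,0,-115],"twist":0,"claw":1}
    - {"linear":[0,0,-122],"twist":0,"claw":1}
    - {"linear":[0,0,-122],"twist":0,"claw":1}
    - {"linear":[0,0,-122],"twist":0,"claw":0.6}
    - {"linear":[0,0,-122],"twist":0,"claw":0.3}
    - {"linear":[0,0,-122],"twist":0,"claw":0.3}
    - {"linear":[0,0,-122],"twist":0,"claw":0.3}
    - {"linear":[0,0,-122],"twist":0,"claw":0.3}

```text
clock: 13.58
position: [0.4813, -0.3644, 0.0712]
ee_rot: [0.002, 0.405, 0.914, -0.0]
contact_force: [0.3, 1.0, 5.5]
width: 0.039
gripper_force: 40.1
```

Emit:
drive_tool:
  deltas:
    - {"linear":[0,0,15],"twist":0,"claw":0.3}
    - {"linear":[0,0,50],"twist":0,"claw":0.3}
    - {"linear":[0,0,88],"twist":0,"claw":0.3}
    - {"linear":[1,12,120],"twist":0,"claw":0.3}
    - {"linear":[5,46,135],"twist":0,"claw":0.3}
    - {"linear":[9,84,135],"twist":0,"claw":0.3}
    - {"linear":[13,122,135],"twist":0,"claw":0.3}
    - {"linear":[17,160,135],"twist":0,"claw":0.3}
    - {"linear":[21,198,135],"twist":0,"claw":0.3}
    - {"linear":[25,236,135],"twist":0,"claw":0.3}
    - {"linear":[29,274,135],"twist":0,"claw":0.3}
    - {"linear":[33,312,135],"twist":0,"claw":0.3}

```text
clock: 14.58
position: [0.5129, -0.05, 0.2047]
ee_rot: [0.0, 0.405, 0.914, 0.0]
contact_force: [1.3, 0.1, -1.3]
width: 0.0386
gripper_force: 40.8
```

Emit:
drive_tool:
  deltas:
    - {"linear":[4,38,0],"twist":0,"claw":0.3}
    - {"linear":[8,76,0],"twist":0,"claw":0.3}
    - {"linear":[12,114,0],"twist":0,"claw":0.3}
    - {"linear":[16,152,0],"twist":0,"claw":0.3}
    - {"linear":[20,190,0],"twist":0,"claw":0.3}
    - {"linear":[24,228,0],"twist":0,"claw":0.3}
    - {"linear":[28,264,0],"twist":0,"claw":0.3}
    - {"linear":[30,286,0],"twist":0,"claw":0.3}
    - {"linear":[31,296,0],"twist":0,"claw":0.3}
    - {"linear":[31,296,-20],"twist":0,"claw":0.3}
    - {"linear":[31,296,-50],"twist":0,"claw":0.3}
    - {"linear":[31,296,-60],"twist":0,"claw":0.3}

```text
clock: 15.58
position: [0.5419, 0.243, 0.1411]
ee_rot: [-0.002, 0.405, 0.914, -0.002]
contact_force: [-1.0, -0.2, -2.6]
width: 0.0386
gripper_force: 40.8
```

Emit:
drive_tool:
  deltas:
    - {"linear":[0,0,-10],"twist":0,"claw":0.3}
    - {"linear":[0,0,-20],"twist":0,"claw":0.3}
    - {"linear":[0,0,-20],"twist":0,"claw":0.3}

```text
clock: 15.83
position: [0.5437, 0.2434, 0.1229]
ee_rot: [-0.001, 0.405, 0.914, -0.001]
contact_force: [-0.4, -0.6, -1.9]
width: 0.0387
gripper_force: 40.8
```

Emit:
drive_tool:
  deltas:
    - {"linear":[1,1,-8],"twist":0,"claw":0.3}
    - {"linear":[1,1,-24],"twist":0,"claw":0.3}
    - {"linear":[1,1,-36],"twist":0,"claw":0.3}
    - {"linear":[1,1,-41],"twist":0,"claw":0.3}
    - {"linear":[1,1,-43],"twist":0,"claw":0.3}
    - {"linear":[1,1,-44],"twist":0,"claw":0.3}
    - {"linear":[1,1,-45],"twist":0,"claw":0.3}
    - {"linear":[1,1,-46],"twist":0,"claw":0.3}
    - {"linear":[1,1,-46],"twist":0,"claw":0.3}
    - {"linear":[1,1,-46],"twist":0,"claw":0.3}

```text
clock: 16.67
position: [0.5461, 0.2455, 0.0792]
ee_rot: [0.001, 0.405, 0.914, 0.001]
contact_force: [0.8, 1.4, 1.6]
width: 0.0387
gripper_force: 41.0
```

Emit:
drive_tool:
  deltas:
    - {"linear":[0,0,-1],"twist":0,"claw":0.3}
    - {"linear":[0,0,-1],"twist":0,"claw":0.5}
    - {"linear":[0,0,-1],"twist":0,"claw":0.65}
    - {"linear":[0,0,-1],"twist":0,"claw":0.75}
    - {"linear":[0,0,0],"twist":0,"claw":0.75}
    - {"linear":[0,0,15],"twist":0,"claw":0.75}
    - {"linear":[0,0,45],"twist":0,"claw":0.75}
    - {"linear":[0,0,80],"twist":0,"claw":1}
    - {"linear":[0,0,115],"twist":0,"claw":1}
    - {"linear":[3,-17,138],"twist":0,"claw":1}
    - {"linear":[8,-53,143],"twist":0,"claw":1}
    - {"linear":[14,-90,143],"twist":0,"claw":1}

```text
clock: 17.67
position: [0.5607, 0.1556, 0.2243]
ee_rot: [0.002, 0.403, 0.915, 0.002]
contact_force: [-0.4, -0.7, -0.6]
width: 0.0853
gripper_force: 0.0
```

Emit:
drive_tool:
  deltas:
    - {"linear":[6,-38,0],"twist":0,"claw":1}
    - {"linear":[12,-76,0],"twist":0,"claw":1}
    - {"linear":[18,-114,0],"twist":0,"claw":1}
    - {"linear":[24,-152,0],"twist":0,"claw":1}
    - {"linear":[30,-190,0],"twist":0,"claw":1}
    - {"linear":[36,-228,0],"twist":0,"claw":1}
    - {"linear":[41,-257,0],"twist":0,"claw":1}
    - {"linear":[44,-275,0],"twist":0,"claw":1}
    - {"linear":[44,-275,-30],"twist":0,"claw":1}
    - {"linear":[44,-275,-60],"twist":0,"claw":1}
    - {"linear":[44,-275,-65],"twist":0,"claw":1}

```text
clock: 18.58
position: [0.6, -0.1195, 0.1514]
ee_rot: [-0.005, 0.405, 0.914, -0.0]
contact_force: [-0.8, 0.7, -0.9]
width: 0.0852
gripper_force: 0.0
```

Emit:
drive_tool:
  deltas:
    - {"linear":[0,0,-30],"twist":0,"claw":1}
    - {"linear":[0,0,-55],"twist":0,"claw":1}
    - {"linear":[0,0,-67],"twist":0,"claw":1}
    - {"linear":[0,0,-69],"twist":0,"claw":1}
    - {"linear":[0,0,-69],"twist":0,"claw":1}
    - {"linear":[0,0,-69],"twist":0,"claw":0.6}
    - {"linear":[0,0,-69],"twist":0,"claw":0.3}
    - {"linear":[0,0,-69],"twist":0,"claw":0.3}
    - {"linear":[0,0,-69],"twist":0,"claw":0.3}
    - {"linear":[0,0,-69],"twist":0,"claw":0.3}

```text
clock: 19.42
position: [0.6041, -0.1201, 0.0887]
ee_rot: [0.001, 0.405, 0.914, 0.0]
contact_force: [-1.5, -0.5, 4.6]
width: 0.0391
gripper_force: 40.5
```

Emit:
drive_tool:
  deltas:
    - {"linear":[0,0,15],"twist":0,"claw":0.3}
    - {"linear":[0,0,50],"twist":0,"claw":0.3}
    - {"linear":[0,0,88],"twist":0,"claw":0.3}
    - {"linear":[0,0,122],"twist":0,"claw":0.3}
    - {"linear":[-4,16,138],"twist":0,"claw":0.3}
    - {"linear":[-12,50,140],"twist":0,"claw":0.3}
    - {"linear":[-21,86,140],"twist":0,"claw":0.3}
    - {"linear":[-30,122,140],"twist":0,"claw":0.3}
    - {"linear":[-39,158,140],"twist":0,"claw":0.3}
    - {"linear":[-48,194,140],"twist":0,"claw":0.3}
    - {"linear":[-57,230,140],"twist":0,"claw":0.3}
    - {"linear":[-66,266,140],"twist":0,"claw":0.3}

```text
clock: 20.42
position: [0.5362, 0.1477, 0.2272]
ee_rot: [-0.0, 0.405, 0.914, -0.0]
contact_force: [1.3, 0.6, -1.8]
width: 0.0387
gripper_force: 40.8
```

Emit:
drive_tool:
  deltas:
    - {"linear":[-9,36,0],"twist":0,"claw":0.3}
    - {"linear":[-18,72,0],"twist":0,"claw":0.3}
    - {"linear":[-27,108,0],"twist":0,"claw":0.3}
    - {"linear":[-34,134,0],"twist":0,"claw":0.3}
    - {"linear":[-37,147,0],"twist":0,"claw":0.3}
    - {"linear":[-37,147,-5],"twist":0,"claw":0.3}
    - {"linear":[-37,147,-30],"twist":0,"claw":0.3}
    - {"linear":[-37,147,-60],"twist":0,"claw":0.3}
    - {"linear":[-37,147,-80],"twist":0,"claw":0.3}
    - {"linear":[-37,147,-85],"twist":0,"claw":0.3}
    - {"linear":[-37,147,-85],"twist":0,"claw":0.3}

```text
clock: 21.33
position: [0.4995, 0.2913, 0.1403]
ee_rot: [-0.001, 0.405, 0.914, -0.002]
contact_force: [0.3, -0.1, -0.8]
width: 0.0391
gripper_force: 40.8
```

Run:
```python
from h import *
im=eyes.get_image("side"); cv2.imwrite("pics/s2.png",cv2.resize(im[150:400,80:400,::-1],None,fx=2.4,fy=2.4,interpolation=cv2.INTER_CUBIC))
print(sensors.get_state()["position"])
```

```text
[0.50069765 0.29208073 0.14206579]
```

View pics/s2.png

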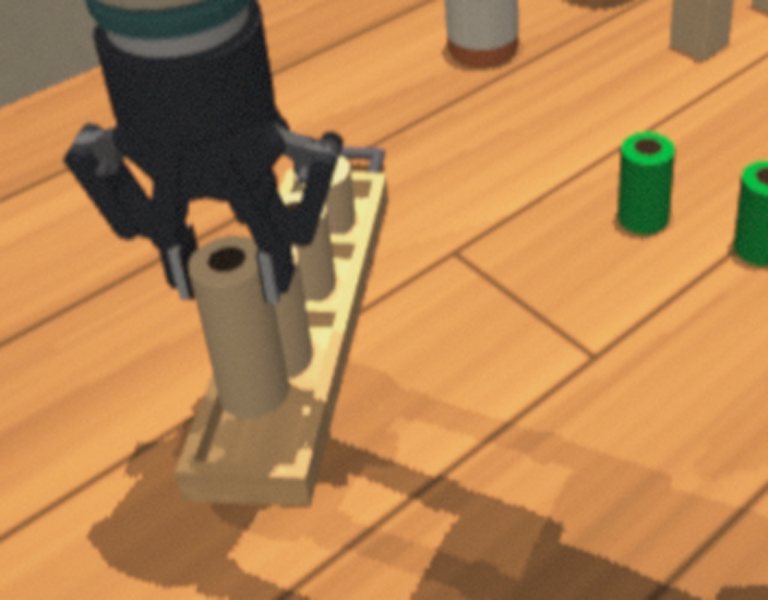

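The side view shows the 104 post held above the far-end bay at (240,330), with the other three upright in their bays behind it and both green posts untouched. Lowering.

Emit:
drive_tool:
  deltas:
    - {"linear":[0,1,-8],"twist":0,"claw":0.3}
    - {"linear":[0,1,-24],"twist":0,"claw":0.3}
    - {"linear":[0,1,-36],"twist":0,"claw":0.3}
    - {"linear":[0,1,-41],"twist":0,"claw":0.3}
    - {"linear":[0,1,-43],"twist":0,"claw":0.3}
    - {"linear":[0,1,-44],"twist":0,"claw":0.3}
    - {"linear":[0,1,-45],"twist":0,"claw":0.3}
    - {"linear":[0,1,-46],"twist":0,"claw":0.3}
    - {"linear":[0,1,-46],"twist":0,"claw":0.3}
    - {"linear":[0,1,-46],"twist":0,"claw":0.3}

```text
clock: 22.22
position: [0.5007, 0.2943, 0.0968]
ee_rot: [0.0, 0.405, 0.914, 0.0]
contact_force: [-0.6, -0.1, -1.7]
width: 0.0389
gripper_force: 40.8
```

Emit:
drive_tool:
  deltas:
    - {"linear":[0,0,-1],"twist":0,"claw":0.3}
    - {"linear":[0,0,-2],"twist":0,"claw":0.3}
    - {"linear":[0,0,-2],"twist":0,"claw":0.3}
    - {"linear":[0,0,-2],"twist":0,"claw":0.3}

```text
clock: 22.55
position: [0.5007, 0.2944, 0.0967]
ee_rot: [0.001, 0.405, 0.914, 0.001]
contact_force: [-2.2, -1.5, 9.8]
width: 0.0388
gripper_force: 42.1
```

In contact with the floor. Releasing, rising and moving aside to check.

Emit:
drive_tool:
  deltas:
    - {"linear":[0,0,0],"twist":0,"claw":0.5}
    - {"linear":[0,0,0],"twist":0,"claw":0.65}
    - {"linear":[0,0,0],"twist":0,"claw":0.75}
    - {"linear":[0,0,1],"twist":0,"claw":0.75}
    - {"linear":[0,0,15],"twist":0,"claw":0.75}
    - {"linear":[0,0,45],"twist":0,"claw":0.75}
    - {"linear":[0,0,80],"twist":0,"claw":0.75}
    - {"linear":[0,0,115],"twist":0,"claw":0.75}
    - {"linear":[-20,10,140],"twist":0,"claw":0.75}
    - {"linear":[-55,20,145],"twist":0,"claw":0.75}
    - {"linear":[-90,30,145],"twist":0,"claw":0.75}
    - {"linear":[-125,40,145],"twist":0,"claw":0.75}

```text
clock: 23.55
position: [0.3746, 0.3345, 0.24]
ee_rot: [0.0, 0.405, 0.914, 0.001]
contact_force: [-0.4, 0.6, -0.4]
width: 0.0644
gripper_force: 0.0
```

Emit:
drive_tool:
  deltas:
    - {"linear":[-35,10,0],"twist":0,"claw":0.75}
    - {"linear":[-70,20,0],"twist":0,"claw":0.75}
    - {"linear":[-100,30,0],"twist":0,"claw":0.75}
    - {"linear":[-110,35,0],"twist":0,"claw":0.75}
    - {"linear":[-110,35,0],"twist":0,"claw":0.75}

```text
clock: 23.97
position: [0.2631, 0.3698, 0.2395]
ee_rot: [-0.0, 0.403, 0.915, 0.0]
contact_force: [1.2, 0.5, 1.0]
width: 0.064
gripper_force: 0.0
```

Run:
```python
from h import *
s=cv2.resize(eyes.get_image("side")[90:370,140:480,::-1],(720,593),interpolation=cv2.INTER_CUBIC)
cv2.imwrite("pics/s3.png",s)
cv2.imwrite("pics/t3.png",cv2.resize(eyes.get_image("top")[100:340,90:490,::-1],(800,480),interpolation=cv2.INTER_CUBIC))
```

View pics/s3.png

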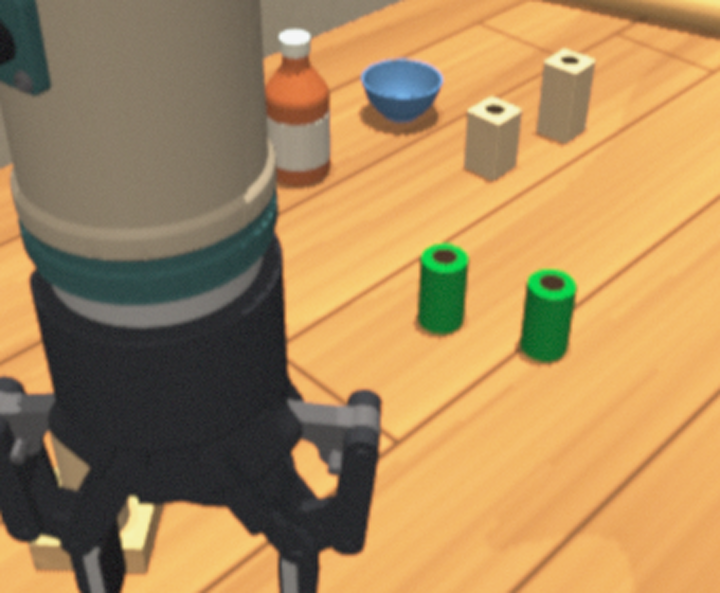

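View pics/t3.png

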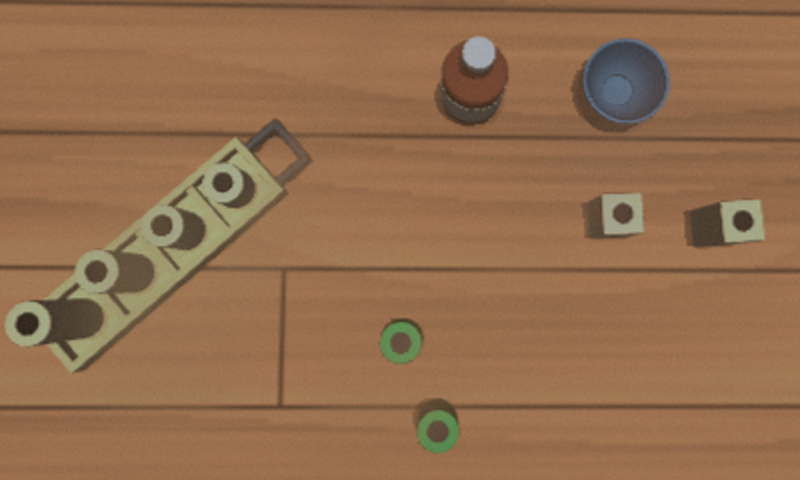

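The top view shows the four posts upright, one to a bay, with dots at (224,182), (162,226), (97,271) and (27,322). They rise in height away from the handle, the bystanders haven't moved, and the arm is clear. Each post touched down at 8 mm above its pick height, which is the floor thickness. Handing in.

```bash
python3 -c "
from rig import manip
print(manip.sign_off())"
```

```text
the job is handed in; nothing more can be done
None
```

The job is handed in at about 24 s: all four round posts stand upright on the caddy floor, one per bay, shortest by the handle to tallest at the far end, with everything else left where it stood.

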